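# Pry the spout retaining ring out of a kitchen tap

### The arm

A 6-joint arm with a two-finger parallel gripper is mounted at the origin on the work surface. World frame = base frame: x ahead of the robot, y to its left, z up, the work surface at z = 0. Lengths are in m, angles in rad, forces in N, time in s.
With the tool pointing down it reaches from about 0.225 to 0.725 m from the base axis. Payload 3.1 kg.
Tool frame: the origin (TCP) lies midway between the tips of the shut fingers; the grasp point (between the pads) lies 19 mm behind it; z points along the fingers, y is the line along which they close (so a half turn about z gives the same grasp; the last joint's range is limited). The gripper opens to 85 mm and grips with 20 to 120 N. Pads are 22 mm wide; open, the fingers measure 114 mm over their backs; the gripper's body (76 mm by 85 mm) begins 54 mm behind the grasp point. The pads swing forward as they close: fully open they stand 13 mm farther back than shut.
Start: joints at [-1.296, 0.048, 0.099, 1.622, 0, 1.443], TCP at [0.206, -0.483, 0.231] pointing down, gripper open.
Joint ranges: [-2.91, 2.91], [-0.99, 1.94], [-1.21, 1.42], [-2.12, 2.29], [-1.49, 1.47], [-3.14, 3.14]. Speed limits (rad/s): [2.79, 2.79, 3.14, 3.14, 3.14, 3.14].

### API

Orientations are given as [roll, pitch, yaw] about the fixed x, y, z axes, in that order (R = Rz(yaw) Ry(pitch) Rx(roll)).
In Python, from workcell import state, vision, ticket gives the robot as it stands.
- The arm moves only by the tool jog_arm, never from a script. Its argument "targets" is a list that holds one entry, the list of rows, each a list of 5 numbers: the shift along the tool's x, y, z in units of 50 mm (1.0 is 50 mm), then the turn about the tool's z in units of 5 degrees (1.0 is 5 degrees), then the opening, from -1 (shut) to 1 (fully open). A call has 1 to 10 rows; each row shifts and turns the commanded pose from where the row before left it, along the tool's axes as they then stand; what a row does not reach is not made up. A row lasts 1/10 s, in which the tool goes at most 50 mm and 8.59 degrees, less where a joint would pass 70% of its speed; a pose out of reach is approached as far as the arm can. A call is refused whole if a number of a shift passes 1 or a number of a turn 1, either way. A call with a gripper value outside its range is refused whole. The fingers move at their own pace and stop on an object; the grip force is fixed at half the most. Time passes only in rows, so rows that do not move let the fingers close. It gives the time, the measured TCP pose, the force, the opening and the grip force at its end, in the units of the state.
- state(): the state, without advancing time (a new reading comes with each control period).
- vision.grab_frame(name): name is "side" or "top" or "wrist"; returns the picture (480x640x3 uint8, red, green, blue); there is no depth.
- vision.get_calibration(name): a dict with "vfov" (degrees; the focal length in pixels is half the picture's height over the tangent of half this angle, whatever the lens; pixels are square), "cx", "cy" (the principal point, pixels), "k1" (the pictures are not rectified: a ray, as slopes to the right and down, at radius r is drawn at 1 + k1 r^2 times it, then the intrinsics apply), "origin" and "rotation" of the camera in the world; the wrist camera has in their place "hand_eye" (4x4, takes a point from camera to tool coordinates, whose origin is the TCP and whose axes are the flange's). Camera axes: x right, y up, looking along -z (the intrinsics and any distortion apply to the point x, -y, -z); pixel columns grow to the right and rows downward; lengths in m; the calibration is good to about 2 mm. A picture is of the moment at which its call begins: read the wrist's pose just before it. get_calibration takes no time and is no camera call.
- ticket.close_job(): hands the job in; it is judged then, once.
The state is a dict: "t": time; "qpos": joint angles; "joint_vel": joint speeds; "joint_efforts": joint torques, N m; "position": TCP position; "eef_rot": TCP orientation; "wrist_force": force on the tool from outside, world axes, zero at the start; "moment": the same for the moment, N m; "width": opening from 0.0 (shut) to 1.0 (fully open); "gripper_force": force on a finger pad.
Only numpy, scipy, OpenCV 4.12 (cv2) and the standard library are available. Lean on these libraries where they do the work, as an engineer would, in place of code of your own. Each camera call takes 0.05 s, during which the arm holds its last target. There are 200 camera calls.

### The job

The tap's lever is off so that the swivel spout can be serviced: take the orange hooked pick, feel its hook gently down into the eye of the dark sprung wire ring that sits in the groove of the tap's stem, and pull the ring out of its groove, eye first and without yanking, until it drops onto the grey mat round the tap. Touch the ring only with the pick, and do not bear hard with the pick on the chrome or the stem. The ring must end up lying on the mat; then lay the pick down flat and gently on the worktop or the mat, let go of it, and leave the soap bottle, mug and tap lever where they are.

Things in the scene. Friction and masses are not known exactly. Their poses are not given: they have to be found in the camera images.
- table: white quartz worktop of a kitchen island, top face at z = 0. A steel sink is let into it beyond the tap (x 0.68 to 0.99, y -0.27 to 0.27, 180 mm deep); x 0.68 on beside the sink is worktop again. The origin is the robot's base point
- tap: chromed tap, fixed, upright; origin on its axis under its flange, which stands 0 to 6 mm above the worktop on a rubber gasket; z up, x away from the robot (the way the spout points at mid swing). Flange 54 mm dia. x 6 mm, body 44 mm dia. up to 45 mm, spout collar 48 mm dia. from 45 to 73 mm, its top flat, chromed. Keep the pick's force on tap and spout under 8 N
- stem (a point): on the tap's axis at the level of the collar's top (73 mm above the tap's origin). From here the brass stem rises: a groove 12 mm dia. and 3.5 mm high, over it a head 18 mm dia. and 3.5 mm high, on that a spindle 9 mm dia. up to 17 mm above this point
- spout: the tap's swivelling spout with its collar, origin and axes as the tap's but turned up to 0.4 rad; the 21 mm tube leaves the collar on the spout's +x side, rises to 124 mm and reaches out 190 mm; it swivels stiffly
- ring: dark ring of 2 mm sprung wire, horseshoe-shaped, flat in the groove on the collar's top, 15 g. Origin: stem axis, at the ring's underside. x points to its open end; two jaws hug the groove, 16 mm over all. Pulled along its own -x it snaps off after about 6 mm at 10 to 16 N, slides on the collar and falls off its edge about 25 mm farther on. Over 25 N bends it
- ring_eye (a point): the middle of the eye (the ring's closed end), 11.4 mm from its origin on its -x side (towards the robot within 0.8 rad), level with the collar's top. The window from the stem's head to the eye's inner edge is 4.7 mm long (ring's x) and 5.6 mm wide; the eye's wire is 2 mm thick; a hook tip set down in the window meets the collar's top
- pick: hooked pick lying hook down, 70 to 120 g. Orange square handle 100 x 24 x 24 mm (x -50 to 50 mm); origin at the centre of the handle's underside, x towards the hook, z up. A 6 mm steel shank runs from its front, 14 mm above the underside, to x = 90 mm, where a hook 3 mm thick bends straight down. Balance point about 10 mm ahead of the origin
- hook_tip (a point): the lowest point of the pick's hook, rounded (1.5 mm radius): at x = 95 mm, y = 0, 1 mm above the level of the handle's underside
- mat: grey silicone mat round the tap, fixed; origin at worktop level near the tap's axis (within 8 mm), axes about as the tap's. x -160 to 50 mm, y -100 to 100 mm, floor 3 mm thick, rim 9 mm high and 5 mm wide, a 76 mm slot on the +x side for the tap
- soap: bystander: green soap bottle with a white cap, 60 mm dia., 150 mm high, origin under its centre
- mug: bystander: blue mug, 76 mm dia., 85 mm high, origin under its centre, handle on its +y side
- tap_lever: bystander: the tap's chromed lever taken off, hub 44 mm dia. and 30 mm high with an arm 6 mm in radius that reaches 91 mm to its -x side, up to 40 mm high; origin under the hub's centre
There are look-alikes about, which are no part of the job. What is meant by the pick is not blue or purple, and is the larger of those in its own colour.

How it is judged:
By the outcome, as a careful person would: the job done as asked, in the order asked, and still so for the second after the job is handed in, with the robot touching nothing.
It also fails if it takes over 58 s, if anything falls off the work surface, if the arm or the gripper's body presses on something with over 40 N, if the wrist force passes 120 N, or if a joint passes its speed limit or range.

## Working session

There is one attempt and no reset: what is moved stays moved. The work goes in short steps, Python scripts to look and compute and a tool call to move; the robot and the scene stay as the last step left them, time stands still between calls to the robot, and variables do not carry over. Pictures are saved under pics/ and viewed, at most 10 in all, crops included, and the job is handed in when it is done.

Besides the shell and the picture viewer there is one more tool, called after "Call:" as name(argument=value, ...), one argument or row to a line, values as JSON. jog_arm: Moves the arm, as the interface text tells. Its arguments: {"type":"object","properties":{"targets":{"type":"array"}},"required":["targets"]}

```bash
mkdir -p pics; cat > h.py <<'E'
import numpy as np, cv2
from workcell import state, vision, ticket
from scipy.spatial.transform import Rotation as R
def cam(n, s=None):
    c=vision.get_calibration(n)
    if n=='wrist':
        s=s or state(); T=np.eye(4); T[:3,:3]=R.from_euler('xyz',s['eef_rot']).as_matrix(); T[:3,3]=s['position']
        M=T@np.array(c['hand_eye']); o,r=M[:3,3],M[:3,:3]
    else: o,r=np.array(c['origin']),np.array(c['rotation'])
    return o,r,240/np.tan(np.radians(c['vfov'])/2),c
def ray(n,u,v,s=None):
    o,r,f,c=cam(n,s); p=np.array([(u-c['cx'])/f,(v-c['cy'])/f]); q=p.copy()
    for _ in range(30): q=p/(1+c['k1']*(q@q))
    return o, r@np.array([q[0],-q[1],-1])
def atz(n,u,v,z,s=None):
    o,d=ray(n,u,v,s); return o+d*(z-o[2])/d[2]
def proj(n,P,s=None):
    o,r,f,c=cam(n,s); p=(np.array(P)-o)@r; q=np.array([p[0],-p[1]])/-p[2]; q=q*(1+c['k1']*(q@q)); return q*f+[c['cx'],c['cy']]
def grab(n,fn):
    s=state(); im=vision.grab_frame(n); cv2.imwrite('pics/'+fn,im[:,:,::-1]); return s,im
E
python3 - <<'E'
from h import *
for n in('top','side'):
    grab(n,n+'1.png'); c=vision.get_calibration(n); print(n,c)
s,_=grab('wrist','w1.png'); print(s); print(vision.get_calibration('wrist'))
E
```

```text
top {'vfov': 57.1561125320645, 'cx': 314.74761658765414, 'cy': 236.37491899066995, 'k1': -0.10972487289652541, 'origin': array([ 0.32281334, -0.05101157,  1.07247474]), 'rotation': array([ 0.21180383, -0.0057392 , -1.56121786])}
side {'vfov': 43.694507643208915, 'cx': 315.8877434186822, 'cy': 241.786219833676, 'k1': -0.09534585499912378, 'origin': array([ 0.34974157, -1.10302017,  0.89954154]), 'rotation': array([ 0.8979362 ,  0.00286441, -0.15700665])}
{'t': 0.1, 'qpos': array([-1.29580271e+00,  4.86747800e-02,  9.77517733e-02,  1.62196535e+00,
        4.17042326e-05,  1.44299508e+00]), 'joint_vel': array([-0.00109561, -0.00075836,  0.00348651, -0.00108137,  0.00050765,
       -0.00055125]), 'joint_efforts': array([ 1.94287255e-03, -3.39852834e+01,  3.20935893e+01,  1.59157830e-02,
       -1.72706209e-04, -3.04070454e-06]), 'position': array([ 0.20564878, -0.48246445,  0.2302338 ]), 'eef_rot': array([-3.13952300e+00, -3.08000073e-04,  4.02794499e-01]), 'wrist_force': array([ 0.54803918, -0.12582629, -1.08691476]), 'moment': array([ 0.08123489, -0.00867226,  0.04934294]), 'gripper_force': 0.0, 'width': 1.0011677897620397}
{'vfov': 70.62082770763223, 'cx': 321.01502020592346, 'cy': 240.37973082978513, 'k1': 0.022502081676661456, 'hand_eye': array([[-1.04711097e-04,  9.47903693e-01,  3.18557025e-01,
         8.04754043e-02],
       [ 9.99999940e-01,  2.04030234e-04, -2.78411447e-04,
        -3.57301969e-04],
       [-3.28902503e-04,  3.18556977e-01, -9.47903658e-01,
        -1.43195170e-01],
       [ 0.00000000e+00,  0.00000000e+00,  0.00000000e+00,
         1.00000000e+00]])}
```

View pics/top1.png

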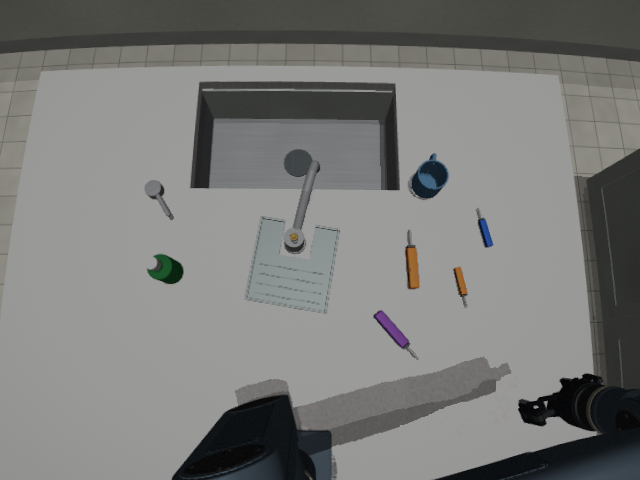

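View pics/side1.png

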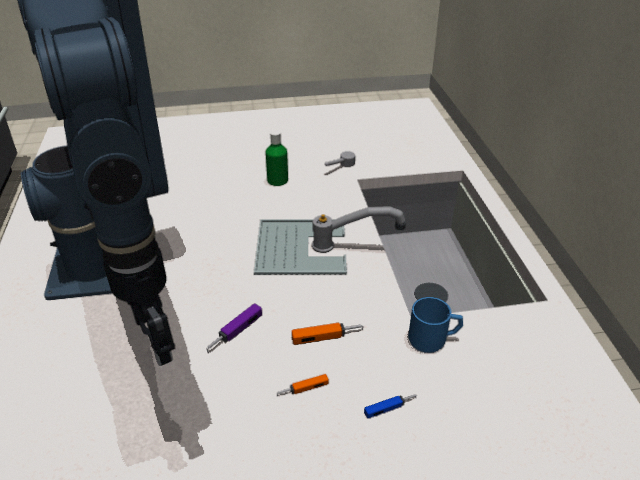

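Top: pick (larger orange) handle at about (412,268), hook tip at (410,232); tap stem at (294,240), spout pointing to (315,165); mug (430,178), soap (165,268), lever (155,190).

```bash
sed -i "s/np.array(c\['origin'\]),np.array(c\['rotation'\])/np.array(c['origin']),R.from_euler('xyz',c['rotation']).as_matrix()/" h.py
python3 - <<'E'
from h import *
im=cv2.imread('pics/top1.png'); hsv=cv2.cvtColor(im,cv2.COLOR_BGR2HSV)
m=cv2.inRange(hsv,(5,150,90),(22,255,255))
for c in cv2.findContours(m,0,2)[0]:
    if cv2.contourArea(c)<40: continue
    (u,v),wh,a=cv2.minAreaRect(c); b=cv2.boxPoints(cv2.minAreaRect(c)); print(cv2.contourArea(c),u,v); print(np.round([atz('top',*p,.018)[:2] for p in b],4).tolist(), atz('top',u,v,.018))
for n,u,v,z in [('top',410,232,.008),('top',294,240,.09),('side',323,217,.09),('top',212-50,268,.0),('side',362,328,.008),('side',430,345,0),('side',277,183,0)]: print(n,u,v,atz(n,u,v,z))
E
```

```text
129.5 460.4118347167969 280.6470947265625
[[0.4732, -0.3968], [0.4768, -0.4111], [0.4135, -0.4239], [0.4101, -0.4096]] [ 0.44326974 -0.41032717  0.018     ]
304.5 412.42626953125 267.18853759765625
[[0.5239, -0.2793], [0.5261, -0.301], [0.4281, -0.3064], [0.4261, -0.2851]] [ 0.47561101 -0.2929022   0.018     ]
top 410 232 [ 0.56547941 -0.29224734  0.008     ]
top 294 240 [ 0.52516896 -0.00747076  0.09      ]
side 323 217 [ 0.53659823 -0.01199148  0.09      ]
top 162 268 [0.46910875 0.32331773 0.        ]
side 362 328 [ 0.5705889  -0.28965503  0.008     ]
side 430 345 [ 0.69644074 -0.34979259  0.        ]
side 277 183 [0.45856553 0.28609906 0.        ]
```

Call:
jog_arm(
  targets=[
    [[0.6, -0.15, 0, 0, 1], [0.6, -0.15, 0, 0, 1], [0.6, -0.15, 0, 0, 1], [0.6, -0.15, 0, 0, 1], [0.6, -0.15, 0, 0, 1], [0.6, -0.15, 0, 0, 1], [0.6, -0.15, 0, 0, 1], [0.6, -0.15, 0, 0, 1], [0.6, -0.15, 0, 0, 1], [0.6, -0.15, 0, 0, 1]],
  ],
)

```text
t: 1.15
position: [0.4531, -0.2953, 0.2308]
eef_rot: [-3.141, 0.0, 0.403]
wrist_force: [1.0, -0.7, 0.3]
width: 0.997
gripper_force: 0.0
```

Call:
jog_arm(
  targets=[
    [[0, 0, 0, 1, 1], [0, 0, 0, 1, 1], [0, 0, 0, 1, 1], [0, 0, 0, 1, 1], [0, 0, 0, 0.1, 1], [0, 0, 0, 0, 1]],
  ],
)

```text
t: 1.75
position: [0.4522, -0.2963, 0.2309]
eef_rot: [-3.141, 0.001, 0.046]
wrist_force: [-0.2, -0.5, 0.4]
width: 1.002
gripper_force: 0.0
```

```bash
python3 - <<'E'
from h import *
s,im=grab('wrist','w2.png'); print(s['position'],s['eef_rot'])
hsv=cv2.cvtColor(im,cv2.COLOR_RGB2HSV)
m=cv2.inRange(hsv,(5,150,60),(22,255,255))
for c in cv2.findContours(m,0,2)[0]:
    if cv2.contourArea(c)<300: continue
    b=cv2.boxPoints(cv2.minAreaRect(c)); print(cv2.contourArea(c),b.tolist()); print(np.round([atz('wrist',*p,.024,s)[:2] for p in b],4).tolist())
E
```

```text
[ 0.45221736 -0.29630158  0.23094588] [-3.14112810e+00  5.46390625e-04  4.64958673e-02]
819.0 [[417.0690612792969, 184.31216430664062], [431.8701477050781, 183.53317260742188], [435.0939025878906, 244.7845458984375], [420.2928161621094, 245.56353759765625]]
[[0.4804, -0.3943], [0.4819, -0.4094], [0.4157, -0.423], [0.414, -0.407]]
1976.5 [[307.0, 134.0], [329.0, 134.0], [329.0, 229.0], [307.0, 229.0]]
[[0.5247, -0.2794], [0.5257, -0.301], [0.4283, -0.3063], [0.4272, -0.2826]]
```

View pics/w2.png

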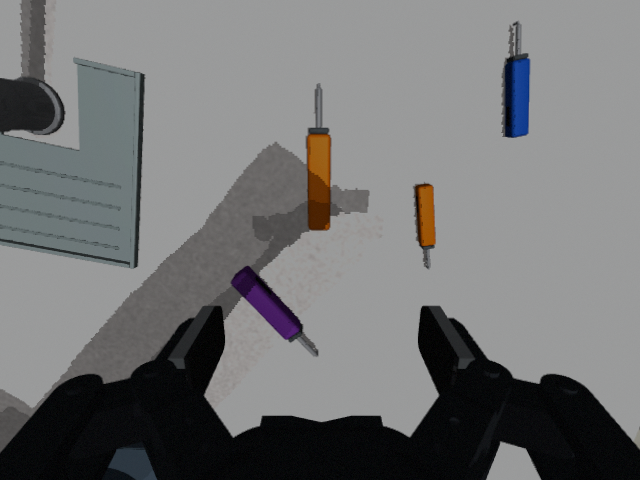

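Pick handle spans (307–329, 134–229), parallel to the tool x axis, hook tip at (319,85); gripper path clear.

Call:
jog_arm(
  targets=[
    [[0.34, -0.03, 0.6, 0, 1], [0.34, -0.03, 0.6, 0, 1], [0, 0, 0.8, 0, 1], [0, 0, 0.8, 0, 1], [0, 0, 0.8, 0, 1], [0, 0, 0.4, 0, 1], [0, 0, 0.3, 0, 1], [0, 0, 0.2, 0, 1], [0, 0, 0, 0, 1], [0, 0, 0, 0, 1]],
  ],
)

```text
t: 2.8
position: [0.487, -0.2926, 0.0076]
eef_rot: [3.14, -0.002, 0.045]
wrist_force: [-0.2, 0.7, 0.6]
width: 1.003
gripper_force: 0.0
```

Call:
jog_arm(
  targets=[
    [[0, 0, 0, 0, -1], [0, 0, 0, 0, -1], [0, 0, 0, 0, -1], [0, 0, 0, 0, -1], [0, 0, 0, 0, -1], [0, 0, 0, 0, -1], [0, 0, 0, 0, -1], [0, 0, 0, 0, -1], [0, 0, 0, 0, -1], [0, 0, 0, 0, -1]],
  ],
)

```text
t: 3.8
position: [0.4867, -0.2923, 0.007]
eef_rot: [3.141, -0.001, 0.045]
wrist_force: [1.0, -0.2, 6.1]
width: 0.267
gripper_force: 62.1
```

Call:
jog_arm(
  targets=[
    [[0, 0, -0.2, 0, -1], [0, 0, -0.5, 0, -1], [0, 0, -0.8, 0, -1], [0, 0, -0.9, 0, -1], [0, 0, -0.9, 0, -1], [0, 0, -0.5, 0, -1], [0, 0, -0.1, 0, -1], [0, 0, 0, 0, -1]],
  ],
)

```text
t: 4.6
position: [0.4862, -0.2919, 0.2012]
eef_rot: [3.142, -0.0, 0.045]
wrist_force: [-0.3, -0.5, -1.7]
width: 0.269
gripper_force: 61.5
```

Call:
jog_arm(
  targets=[
    [[-0.1, -0.3, 0, 0, -1], [-0.2, -0.6, 0, 0, -1], [-0.2, -0.8, 0, 0, -1], [-0.2, -0.9, 0, 0, -1], [-0.2, -0.9, 0, 0, -1], [-0.2, -0.8, 0, 0, -1], [-0.2, -0.7, 0, 0, -1], [-0.2, -0.5, 0, 0, -1], [0, -0.2, 0, 0, -1], [0, 0, 0, 0, -1]],
  ],
)

```text
t: 5.6
position: [0.3973, -0.0095, 0.199]
eef_rot: [-3.141, 0.004, 0.047]
wrist_force: [0.6, -0.2, -0.9]
width: 0.263
gripper_force: 61.5
```

```bash
python3 - <<'E'
from h import *
s,im=grab('wrist','w3.png'); print(s['position'],s['eef_rot'],s['width'],s['wrist_force'],s['moment'])
E
```

```text
[ 0.39734863 -0.00950316  0.19900181] [-3.14084876  0.00360792  0.04736623] 0.26321007265368934 [ 0.58490256 -0.20644908 -0.89457038] [0.01808941 0.00029009 0.04945767]
```

View pics/w3.png

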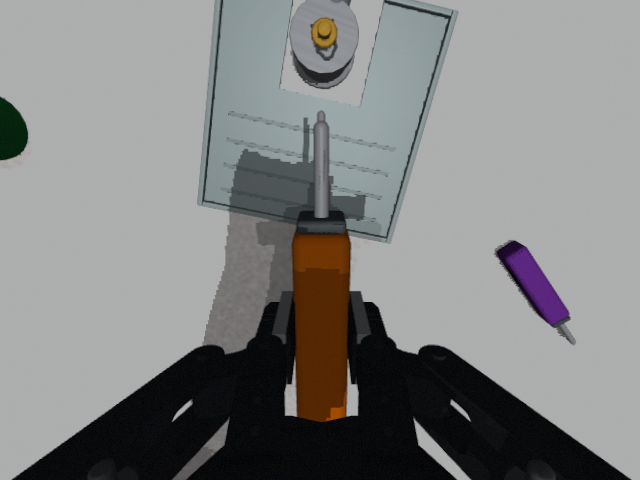

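Hook tip at about (321,115), tap collar around (323,40) with stem head (324,32) and the ring's eye just below at (326,52). Zooming.

```bash
python3 - <<'E'
from h import *
im=cv2.imread('pics/w3.png')[0:130,270:380]
cv2.imwrite('pics/w3c.png',cv2.resize(im,None,fx=4.5,fy=4.5,interpolation=cv2.INTER_CUBIC))
E
```

```text
(no output)
```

View pics/w3c.png

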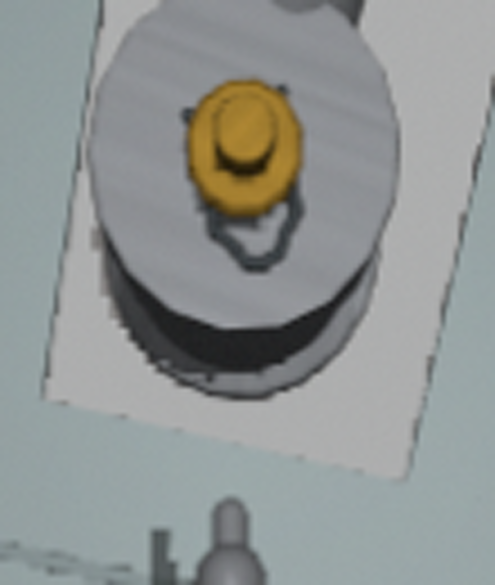

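```bash
python3 - <<'E'
from h import *
s=dict(position=np.array([0.39734863,-0.00950316,0.19900181]),eef_rot=[-3.14084876,0.00360792,0.04736623])
Rm=R.from_euler('xyz',s['eef_rot']).as_matrix()
c=lambda u,v,z:atz('wrist',270+(u+.5)/4.5-.5,(v+.5)/4.5-.5,z,s)
for n,u,v,z in [('collarL',90,150,.073),('collarR',400,150,.073),('collarB',245,330,.073),('spindle',247,125,.090),('headB',245,215,.0765),('headL',189,145,.080),('headR',302,145,.080),('jawL',188,115,.074),('jawR',283,90,.074),('eyeIn',258,250,.074),('eyeOut',260,270,.074),('tip',230,498,.194),('tipL',215,515,.197),('tipR',246,515,.197),('shankend',230,540,.21)]:
    p=c(u,v,z); print(n,np.round(p,4),'tool',np.round(Rm.T@(p-s['position']),4))
s2=dict(position=np.array([0.45221736,-0.29630158,0.23094588]),eef_rot=[-3.1411281,5.46e-4,.0464958])
print('w2 tip',atz('wrist',319,83.5,.003,s2))
E
```

```text
collarL [0.5367 0.0186 0.073 ] tool [ 0.141  -0.0214  0.1255]
collarR [ 0.5389 -0.0288  0.073 ] tool [0.1409 0.0261 0.1255]
collarB [ 0.5132 -0.0064  0.073 ] tool [0.1163 0.0024 0.1256]
spindle [ 0.5371 -0.0053  0.09  ] tool [0.1402 0.0025 0.1085]
headB [ 0.5285 -0.0056  0.0765] tool [0.1316 0.0024 0.122 ]
headL [0.5365 0.0032 0.08  ] tool [ 0.14   -0.006   0.1185]
headR [ 0.5373 -0.0136  0.08  ] tool [0.14   0.0108 0.1185]
jawL [0.5417 0.0037 0.074 ] tool [ 0.1453 -0.0063  0.1245]
jawR [ 0.5456 -0.0105  0.074 ] tool [0.1485 0.0081 0.1245]
eyeIn [ 0.5243 -0.0078  0.074 ] tool [0.1273 0.0044 0.1245]
eyeOut [ 0.5216 -0.0083  0.074 ] tool [0.1246 0.0048 0.1245]
tip [ 0.4838 -0.0055  0.194 ] tool [0.0866 0.     0.0047]
tipL [ 0.4822 -0.0042  0.197 ] tool [ 0.085  -0.0013  0.0017]
tipR [ 0.4823 -0.0069  0.197 ] tool [0.085  0.0015 0.0017]
shankend [ 0.48   -0.0056  0.21  ] tool [ 0.0827  0.     -0.0113]
w2 tip [ 0.5724555  -0.28895024  0.003     ]
```

The ring's axis is at (0.5375,-0.0053), ring yaw about 0.2; hook tip sits 85 mm ahead of the TCP. Staging the tip just in front of the collar.

Call:
jog_arm(
  targets=[
    [[0.24, 0.2, 0, 0, -1], [0.23, 0.21, 0, 0, -1], [0, 0, 0.3, -0.9, -1], [0, 0, 0.5, -0.85, -1], [0, 0, 0.5, 0, -1], [0, 0, 0.5, 0, -1], [0, 0, 0.3, 0, -1], [0, 0, 0.1, 0, -1], [0, 0, 0, 0, -1], [0, 0, 0, 0, -1]],
  ],
)

```text
t: 6.65
position: [0.4235, -0.0306, 0.0919]
eef_rot: [3.141, -0.001, 0.197]
wrist_force: [0.3, 0.2, -0.4]
width: 0.263
gripper_force: 61.4
```

```bash
python3 - <<'E'
from h import *
s,im=grab('wrist','w4.png'); print(s['position'].tolist(),s['eef_rot'].tolist(),s['wrist_force'])
p=proj('wrist',[.5264,-.0076,.076],s); print(p)
u,v=int(p[0])-60,max(0,int(p[1])-45)
print(u,v); cv2.imwrite('pics/w4c.png',cv2.resize(cv2.cvtColor(im[v:v+100,u:u+120],4),None,fx=6,fy=6,interpolation=cv2.INTER_CUBIC))
s,im=grab('side','s4.png')
p=proj('side',[.5264,-.0076,.076]); u2,v2=int(p[0])-60,int(p[1])-50;print(p,u2,v2)
E
```

```text
[0.42351938426092695, -0.03064948318755459, 0.09188142302691399] [3.141062212381053, -0.000774131066993311, 0.19676889476864923] [ 0.30194558  0.20043304 -0.36581052]
[315.10971872  63.04121547]
255 18
[318.29839477 221.20878013] 258 171
```

View pics/w4c.png

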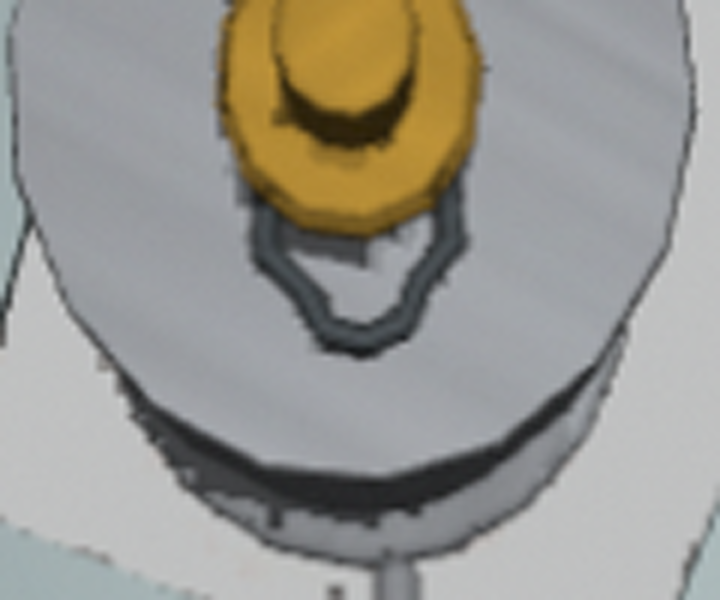

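```bash
python3 - <<'E'
from h import *
s=dict(position=np.array([0.42351938426092695, -0.03064948318755459, 0.09188142302691399]),eef_rot=[3.141062212381053, -0.000774131066993311, 0.19676889476864923])
Rm=R.from_euler('xyz',s['eef_rot']).as_matrix()
for n,u,v,z in [('headL',220,75,.080),('headR',482,75,.080),('headB',357,237,.0765),('spindleB',348,110,.090),('legL',263,215,.074),('legR',452,215,.074),('eyeInEdge',362,325,.074),('eyeOut',362,352,.074),('collarB',370,475,.073),('hookL',376,585,.086),('hookR',419,585,.086)]:
    p=atz('wrist',255+(u+.5)/6-.5,18+(v+.5)/6-.5,z,s); print(n,np.round(p,4),'tool',np.round(Rm.T@(p-s['position']),4))
for q in [(.0851,0,.006),(.0866,0,.0045)]:
    p=proj('wrist',s['position']+Rm@np.array(q),s); print((p-[255,18])*6)
im=cv2.imread('pics/w4.png')[70:150,275:365]; cv2.imwrite('pics/w4d.png',cv2.resize(im,None,fx=6,fy=6,interpolation=cv2.INTER_CUBIC))
E
```

```text
headL [0.5353 0.0037 0.08  ] tool [ 0.1163 -0.0118  0.012 ]
headR [ 0.5387 -0.0133  0.08  ] tool [0.1164 0.0055 0.012 ]
headB [ 0.5284 -0.0068  0.0765] tool [ 0.1075 -0.0029  0.0155]
spindleB [ 0.5329 -0.0056  0.09  ] tool [ 0.1122 -0.0032  0.002 ]
legL [5.289e-01 1.000e-04 7.400e-02] tool [ 0.1093 -0.0095  0.018 ]
legR [ 0.5315 -0.0129  0.074 ] tool [0.1093 0.0037 0.018 ]
eyeInEdge [ 0.5234 -0.0081  0.074 ] tool [ 0.1024 -0.0026  0.018 ]
eyeOut [ 0.5217 -0.0084  0.074 ] tool [ 0.1007 -0.0026  0.018 ]
collarB [ 0.514  -0.0105  0.073 ] tool [ 0.0927 -0.0021  0.019 ]
hookL [ 0.5063 -0.0125  0.086 ] tool [ 0.0848 -0.0016  0.0059]
hookR [ 0.5069 -0.0154  0.086 ] tool [0.0848 0.0014 0.0059]
[396.56468708 577.31993939]
[396.58302183 552.79666116]
```

View pics/w4d.png

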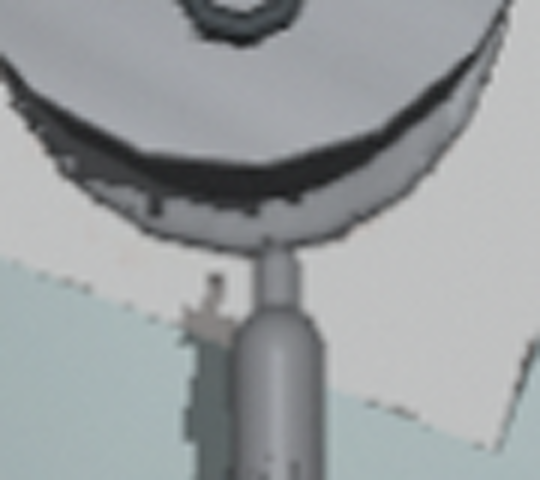

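Ring eye at crop (362,300), head edge at (357,237), hook front at (397,555): need +19.9 mm x, −2.6 mm y.

Call:
jog_arm(
  targets=[
    [[0.1, -0.02, 0, 0, -1], [0.1, -0.02, 0, 0, -1], [0.1, -0.01, 0, 0, -1], [0.1, 0, 0, 0, -1], [0, 0, 0, 0, -1], [0, 0, 0, 0, -1], [0, 0, 0, 0, -1], [0, 0, 0, 0, -1]],
  ],
)

```text
t: 7.55
position: [0.4418, -0.0236, 0.0912]
eef_rot: [-3.142, 0.0, 0.198]
wrist_force: [0.1, -0.1, -1.0]
width: 0.266
gripper_force: 61.4
```

```bash
cat > st.py <<'E'
from h import *
s=state(); P=s['position']; Rm=R.from_euler('xyz',s['eef_rot']).as_matrix()
print('t',s['t'],P.round(4),s['eef_rot'].round(4),'F tool',(Rm.T@s['wrist_force']).round(2),'M',(Rm.T@s['moment']).round(3))
print('tip',(P+Rm@[.0851,-.0001,.006]).round(4),'to window (tool)',(Rm.T@(np.array([0.42351938,-0.03064948,0.09188142])+R.from_euler('xyz',[3.141062212381053,-0.000774131,0.19676889]).as_matrix()@[.105,-.0027,.0189]-P)-[.0851,-.0001,.006]).round(4))
E
python3 st.py
```

```text
t 7.55 [ 0.4418 -0.0236  0.0912] [-3.1415e+00  3.0000e-04  1.9760e-01] F tool [0.03 0.15 0.97] M [0.003 0.045 0.01 ]
tip [ 0.5252 -0.0068  0.0852] to window (tool) [0.0006 0.0008 0.0121]
```

```bash
python3 - <<'E'
from h import *
s,a=grab('wrist','w5.png'); s2,b=grab('side','s5.png')
print(s['position'],s2['position'],state()['position'])
a=cv2.resize(a[65:145,276:366],None,fx=6,fy=6,interpolation=cv2.INTER_CUBIC)
b=cv2.resize(b[198:238,285:325],None,fx=6,fy=6,interpolation=cv2.INTER_CUBIC); b=cv2.copyMakeBorder(b,0,240,0,0,0)
cv2.imwrite('pics/c5.png',cv2.cvtColor(np.hstack([a,b]),4))
E
```

```text
[ 0.44177028 -0.02357925  0.09121685] [ 0.44179904 -0.02359634  0.09126395] [ 0.44183808 -0.0235895   0.09128545]
```

View pics/c5.png

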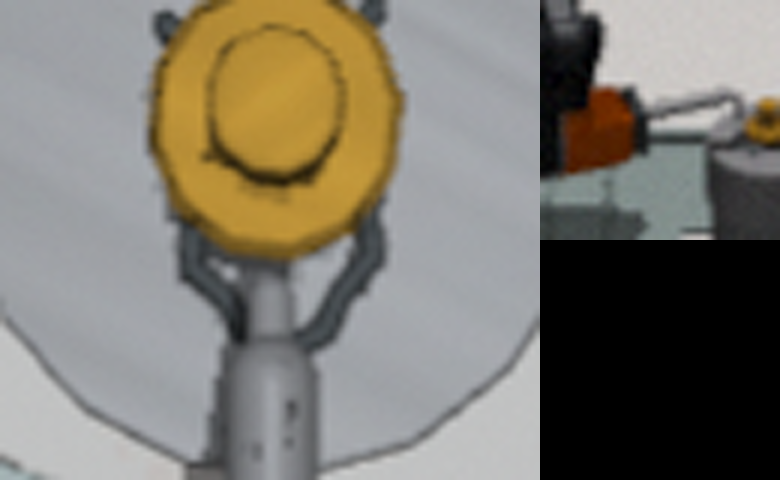

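```bash
python3 - <<'E'
from h import *
s=dict(position=np.array([0.44179,-0.02359,0.09125]),eef_rot=[-3.1415,.0003,.1976])
Rm=R.from_euler('xyz',s['eef_rot']).as_matrix()
for n,u,v,z in [('headL',150,112,.080),('headR',402,112,.080),('headB',275,260,.0765),('spinL',207,95,.09),('spinR',345,95,.09),('spinTopB',275,175,.09),('legL',190,235,.074),('legR',372,235,.074),('hookL',247,300,.086),('hookR',293,300,.086)]:
    p=atz('wrist',276+(u+.5)/6-.5,65+(v+.5)/6-.5,z,s); print(n,'tool',np.round(Rm.T@(p-s['position']),4))
E
```

```text
headL tool [ 0.0972 -0.0085  0.0112]
headR tool [0.0972 0.0089 0.0112]
headB tool [0.0879 0.0001 0.0147]
spinL tool [ 0.0971 -0.0043  0.0012]
spinR tool [0.0971 0.0046 0.0012]
spinTopB tool [0.0924 0.0001 0.0012]
legL tool [ 0.0897 -0.0061  0.0172]
legR tool [0.0897 0.0072 0.0172]
hookL tool [ 0.0849 -0.0018  0.0052]
hookR tool [0.0849 0.0014 0.0052]
```

Hook centred to within 0.8 mm: shift +0.4 mm x, +0.7 mm y, then feel down.

Call:
jog_arm(
  targets=[
    [[0.008, 0.014, 0, 0, -1], [0, 0, 0, 0, -1], [0, 0, 0.04, 0, -1], [0, 0, 0.04, 0, -1], [0, 0, 0.04, 0, -1], [0, 0, 0.03, 0, -1], [0, 0, 0.02, 0, -1], [0, 0, 0, 0, -1], [0, 0, 0, 0, -1], [0, 0, 0, 0, -1]],
  ],
)

```text
t: 8.65
position: [0.4426, -0.0242, 0.0829]
eef_rot: [3.141, -0.0, 0.198]
wrist_force: [-0.4, -0.6, -0.3]
width: 0.266
gripper_force: 61.4
```

```bash
python3 st.py
```

```text
t 8.65 [ 0.4426 -0.0242  0.0829] [ 3.1415e+00 -2.0000e-04  1.9780e-01] F tool [-0.52  0.47  0.3 ] M [ 0.003  0.011 -0.013]
tip [ 0.526  -0.0074  0.0769] to window (tool) [-0.0001  0.0001  0.0039]
```

Now the last ~4 mm in fine steps.

Call:
jog_arm(
  targets=[
    [[0, 0, 0.015, 0, -1], [0, 0, 0.01, 0, -1], [0, 0, 0.01, 0, -1], [0, 0, 0.01, 0, -1], [0, 0, 0, 0, -1], [0, 0, 0, 0, -1]],
  ],
)

```text
t: 9.25
position: [0.4425, -0.0242, 0.0805]
eef_rot: [-3.142, 0.0, 0.198]
wrist_force: [-0.0, -0.2, -0.3]
width: 0.266
gripper_force: 61.4
```

```bash
python3 st.py
```

```text
t 9.25 [ 0.4425 -0.0242  0.0805] [-3.1416e+00  1.0000e-04  1.9770e-01] F tool [-0.07  0.19  0.25] M [-0.035  0.001 -0.065]
tip [ 0.5259 -0.0073  0.0745] to window (tool) [0.0001 0.0001 0.0015]
```

Call:
jog_arm(
  targets=[
    [[0, 0, 0.006, 0, -1], [0, 0, 0.006, 0, -1], [0, 0, 0.006, 0, -1], [0, 0, 0, 0, -1], [0, 0, 0, 0, -1]],
  ],
)

```text
t: 9.75
position: [0.4425, -0.0242, 0.0797]
eef_rot: [3.142, -0.0, 0.198]
wrist_force: [-0.1, 1.3, -0.8]
width: 0.263
gripper_force: 61.4
```

```bash
python3 st.py
```

```text
t 9.75 [ 0.4425 -0.0242  0.0797] [ 3.1416 -0.      0.1977] F tool [ 0.15 -1.27  0.76] M [ 0.025 -0.008 -0.005]
tip [ 0.526  -0.0074  0.0737] to window (tool) [0.     0.0001 0.0006]
```

Call:
jog_arm(
  targets=[
    [[0, 0, 0.006, 0, -1], [0, 0, 0.006, 0, -1], [0, 0, 0, 0, -1], [0, 0, 0, 0, -1]],
  ],
)

```text
t: 10.15
position: [0.4426, -0.0242, 0.0792]
eef_rot: [3.142, -0.0, 0.198]
wrist_force: [-0.2, -0.9, -0.5]
width: 0.261
gripper_force: 61.5
```

```bash
python3 st.py
```

```text
t 10.15 [ 0.4426 -0.0242  0.0792] [ 3.1415e+00 -2.0000e-04  1.9770e-01] F tool [-0.37  0.89  0.49] M [ 0.063  0.029 -0.029]
tip [ 0.526  -0.0074  0.0732] to window (tool) [-0.      0.0001  0.0001]
```

Call:
jog_arm(
  targets=[
    [[-0.01, 0, 0, 0, -1], [-0.01, 0, 0, 0, -1], [-0.01, 0, 0, 0, -1], [-0.01, 0, 0, 0, -1], [-0.01, 0, 0, 0, -1], [-0.01, 0, 0, 0, -1], [0, 0, 0, 0, -1]],
  ],
)

```text
t: 10.85
position: [0.4401, -0.0247, 0.0793]
eef_rot: [3.141, -0.001, 0.198]
wrist_force: [1.6, 1.0, -0.6]
width: 0.266
gripper_force: 61.5
```

```bash
python3 st.py
```

```text
t 10.85 [ 0.4401 -0.0247  0.0793] [ 3.1415e+00 -1.3000e-03  1.9770e-01] F tool [ 1.76 -0.7   0.6 ] M [-0.081  0.589 -0.   ]
tip [ 0.5235 -0.0079  0.0734] to window (tool) [0.0025 0.0001 0.0003]
```

Hook is engaging; continue the slow pull.

Call:
jog_arm(
  targets=[
    [[-0.01, 0, 0, 0, -1], [-0.01, 0, 0, 0, -1], [-0.01, 0, 0, 0, -1], [-0.01, 0, 0, 0, -1], [0, 0, 0, 0, -1], [0, 0, 0, 0, -1]],
  ],
)

```text
t: 11.45
position: [0.4381, -0.0252, 0.0793]
eef_rot: [3.141, -0.001, 0.198]
wrist_force: [4.4, 2.0, -0.2]
width: 0.262
gripper_force: 61.5
```

```bash
python3 st.py
```

```text
t 11.45 [ 0.4381 -0.0252  0.0793] [ 3.1414e+00 -1.2000e-03  1.9780e-01] F tool [ 4.7  -1.05  0.23] M [ 0.002  1.084 -0.025]
tip [ 0.5216 -0.0084  0.0734] to window (tool) [0.0045 0.     0.0004]
```

Call:
jog_arm(
  targets=[
    [[-0.008, 0, 0, 0, -1], [-0.008, 0, 0, 0, -1], [-0.008, 0, 0, 0, -1], [-0.008, 0, 0, 0, -1], [-0.008, 0, 0, 0, -1], [-0.008, 0, 0, 0, -1], [-0.008, 0, 0, 0, -1], [-0.008, 0, 0, 0, -1], [0, 0, 0, 0, -1]],
  ],
)

```text
t: 12.35
position: [0.4339, -0.0258, 0.0789]
eef_rot: [-3.141, 0.001, 0.198]
wrist_force: [-0.3, -0.9, 1.9]
width: 0.267
gripper_force: 61.7
```

```bash
python3 st.py
```

```text
t 12.35 [ 0.4339 -0.0258  0.0789] [-3.1414e+00  1.1000e-03  1.9770e-01] F tool [-0.51  0.77 -1.91] M [-0.056  0.26   0.013]
tip [ 0.5173 -0.009   0.0728] to window (tool) [ 0.0088  0.0002 -0.0003]
```

Force rose and then released: the ring seems to have snapped off. Drag slowly off the collar with the tip slightly lifted.

Call:
jog_arm(
  targets=[
    [[-0.01, 0, -0.008, 0, -1], [-0.02, 0, 0, 0, -1], [-0.02, 0, 0, 0, -1], [-0.02, 0, 0, 0, -1], [-0.02, 0, 0, 0, -1], [-0.02, 0, 0, 0, -1], [-0.02, 0, 0, 0, -1], [-0.02, 0, 0, 0, -1], [0, 0, 0, 0, -1], [0, 0, 0, 0, -1]],
  ],
)

```text
t: 13.35
position: [0.4271, -0.0273, 0.0795]
eef_rot: [-3.142, 0.0, 0.198]
wrist_force: [-0.5, 0.1, -0.4]
width: 0.266
gripper_force: 61.5
```

```bash
python3 st.py; python3 - <<'E'
from h import *
s,a=grab('wrist','w6.png')
cv2.imwrite('pics/c6.png',cv2.cvtColor(cv2.resize(a[0:150,230:420],None,fx=4,fy=4,interpolation=cv2.INTER_CUBIC),4))
E
```

```text
t 13.35 [ 0.4271 -0.0273  0.0795] [-3.1416  0.      0.1977] F tool [-0.47 -0.21  0.44] M [ 0.021 -0.035 -0.002]
tip [ 0.5105 -0.0104  0.0735] to window (tool) [0.0158 0.0001 0.0004]
```

View pics/c6.png

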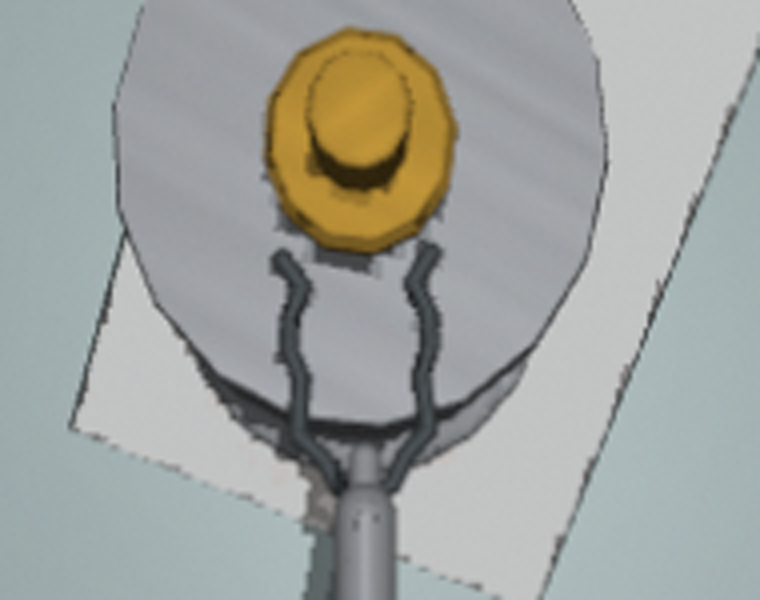

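Ring is off the stem, sliding with its eye on the hook (crop (360,480)), now overhanging the collar's edge. Keep pulling, tip lowered a little once clear.

Call:
jog_arm(
  targets=[
    [[-0.02, 0, 0, 0, -1], [-0.02, 0, 0.01, 0, -1], [-0.02, 0, 0.02, 0, -1], [-0.02, 0, 0.02, 0, -1], [-0.02, 0, 0.02, 0, -1], [-0.02, 0, 0, 0, -1], [-0.02, 0, 0, 0, -1], [-0.02, 0, 0, 0, -1], [-0.02, 0, 0, 0, -1], [-0.02, 0, 0, 0, -1]],
  ],
)

```text
t: 14.4
position: [0.4173, -0.0293, 0.076]
eef_rot: [3.142, -0.0, 0.198]
wrist_force: [0.2, 0.2, -1.5]
width: 0.266
gripper_force: 61.5
```

Call:
jog_arm(
  targets=[
    [[-0.02, 0, 0, 0, -1], [-0.02, 0, 0, 0, -1], [-0.02, 0, 0, 0, -1], [-0.02, 0, 0, 0, -1], [-0.02, 0, 0, 0, -1], [-0.02, 0, 0, 0, -1], [-0.02, 0, 0, 0, -1], [-0.02, 0, 0, 0, -1], [-0.02, 0, 0, 0, -1], [-0.02, 0, 0, 0, -1]],
  ],
)

```text
t: 15.4
position: [0.4074, -0.0312, 0.076]
eef_rot: [-3.142, 0.0, 0.198]
wrist_force: [0.1, 0.1, -1.1]
width: 0.259
gripper_force: 61.5
```

```bash
python3 st.py; python3 - <<'E'
from h import *
s,a=grab('wrist','w7.png'); s,b=grab('side','s7.png')
a=cv2.resize(a[0:230,160:460],None,fx=2,fy=2,interpolation=cv2.INTER_CUBIC)
b=cv2.resize(b[190:290,245:305],(200,460) if 0 else None,fx=3,fy=3,interpolation=cv2.INTER_CUBIC); b=cv2.copyMakeBorder(b,0,160,0,0,0)
cv2.imwrite('pics/c7.png',cv2.cvtColor(np.hstack([a,b]),4))
E
```

```text
t 15.4 [ 0.4074 -0.0312  0.076 ] [-3.1416  0.      0.1977] F tool [ 0.12 -0.12  1.08] M [ 0.042 -0.002 -0.019]
tip [ 0.4908 -0.0144  0.07  ] to window (tool) [ 0.0358  0.0001 -0.0031]
```

View pics/c7.png

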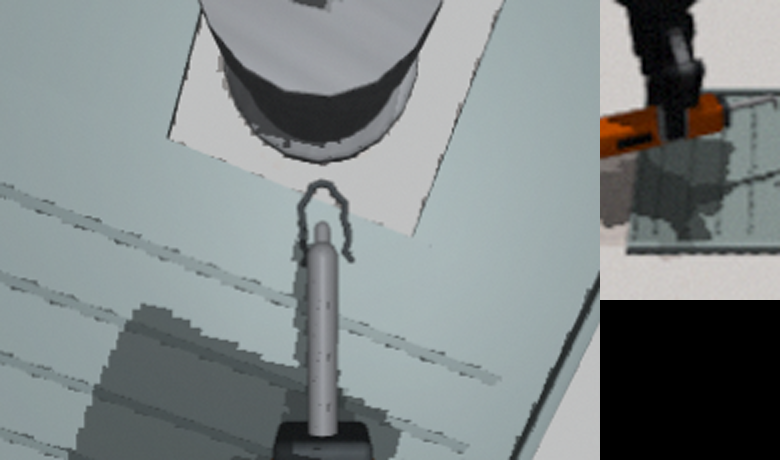

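The ring has dropped and lies on the mat at crop (325,220), eye end toward the tap. Now carry the pick back to its free spot on the worktop.

Call:
jog_arm(
  targets=[
    [[-0.1, 0, -0.2, 0, -1], [-0.1, 0, -0.5, 0, -1], [0, 0, -0.6, 0, -1], [0, 0, -0.5, 0, -1], [0, 0, -0.2, 0, -1], [0.1, 0.3, 0, 0, -1], [0.1, 0.5, 0, 0, -1], [0.1, 0.7, 0, 0, -1], [0.1, 0.8, 0, 0, -1], [0.1, 0.8, 0, 0, -1]],
  ],
)

```text
t: 16.5
position: [0.4524, -0.182, 0.1742]
eef_rot: [-3.14, 0.002, 0.198]
wrist_force: [0.9, 0.5, -1.0]
width: 0.264
gripper_force: 61.5
```

Call:
jog_arm(
  targets=[
    [[0.1, 0.8, 0, 0, -1], [0.1, 0.7, 0, 0, -1], [0.02, 0.5, 0, 0, -1], [0, 0.3, 0, 0, -1], [0, 0, 0, 0.9, -1], [0, 0, 0, 0.85, -1], [0, 0, 0.5, 0, -1], [0, 0, 0.6, 0, -1], [0, 0, 0.6, 0, -1], [0, 0, 0.4, 0, -1]],
  ],
)

```text
t: 17.5
position: [0.4841, -0.2894, 0.0673]
eef_rot: [-3.138, 0.004, 0.045]
wrist_force: [-0.0, -0.3, -2.3]
width: 0.261
gripper_force: 61.5
```

```bash
python3 st.py; python3 - <<'E'
from h import *
a=cv2.imread('pics/w7.png')
# ring extent on the mat (dark wire) in world, z=.004
s=dict(position=np.array([.4074,-.0312,.076]),eef_rot=[-3.1416,0,.1977])
for n,p in dict(eye=(322,182),jawL=(304,262),jawR=(350,260),slotL=(167,138),slotR=(413,235)).items(): print(n,atz('wrist',160+p[0]/2,p[1]/2,.004,s).round(4))
E
```

```text
t 17.5 [ 0.4841 -0.2894  0.0673] [-3.1382  0.0041  0.0454] F tool [-0.03  0.35  2.32] M [-0.03  -0.022 -0.035]
tip [ 0.5691 -0.2855  0.0609] to window (tool) [-0.0305 -0.2797 -0.0111]
eye [ 0.5053 -0.0118  0.004 ]
jawL [ 0.4826 -0.0108  0.004 ]
jawR [ 0.4859 -0.0243  0.004 ]
slotL [0.5077 0.0337 0.004 ]
slotR [ 0.4964 -0.0412  0.004 ]
```

Call:
jog_arm(
  targets=[
    [[0, 0, 0.3, 0, -1], [0, 0, 0.3, 0, -1], [0, 0, 0.2, 0, -1], [0, 0, 0.1, 0, -1], [0, 0, 0.06, 0, -1], [0, 0, 0.04, 0, -1], [0, 0, 0.04, 0, -1], [0, 0, 0.03, 0, -1], [0, 0, 0, 0, -1], [0, 0, 0, 0, -1]],
  ],
)

```text
t: 18.5
position: [0.4862, -0.2909, 0.0177]
eef_rot: [3.141, -0.0, 0.045]
wrist_force: [-0.4, 0.4, -0.8]
width: 0.265
gripper_force: 61.5
```

```bash
python3 st.py
```

```text
t 18.5 [ 0.4862 -0.2909  0.0177] [ 3.1413e+00 -3.0000e-04  4.5000e-02] F tool [-0.38 -0.45  0.81] M [-0.057 -0.004  0.008]
tip [ 0.5712 -0.287   0.0117] to window (tool) [-0.0326 -0.2812 -0.0614]
```

Call:
jog_arm(
  targets=[
    [[0, 0, 0.05, 0, -1], [0, 0, 0.05, 0, -1], [0, 0, 0.04, 0, -1], [0, 0, 0.03, 0, -1], [0, 0, 0.02, 0, -1], [0, 0, 0.01, 0, -1], [0, 0, 0, 0, -1], [0, 0, 0, 0, -1]],
  ],
)

```text
t: 19.3
position: [0.4861, -0.2908, 0.0075]
eef_rot: [3.142, -0.0, 0.045]
wrist_force: [0.1, -0.1, -1.3]
width: 0.264
gripper_force: 61.5
```

```bash
python3 st.py
```

```text
t 19.3 [ 0.4861 -0.2908  0.0075] [ 3.1416e+00 -1.0000e-04  4.5000e-02] F tool [0.13 0.1  1.29] M [-0.058  0.019 -0.014]
tip [ 0.5711 -0.2869  0.0015] to window (tool) [-0.0325 -0.2812 -0.0716]
```

One more fine step to contact.

Call:
jog_arm(
  targets=[
    [[0, 0, 0.008, 0, -1], [0, 0, 0.006, 0, -1], [0, 0, 0, 0, -1], [0, 0, 0, 0, -1]],
  ],
)

```text
t: 19.7
position: [0.4862, -0.2909, 0.007]
eef_rot: [3.141, -0.0, 0.045]
wrist_force: [0.2, -0.8, 0.7]
width: 0.261
gripper_force: 61.7
```

```bash
python3 st.py
```

```text
t 19.7 [ 0.4862 -0.2909  0.007 ] [ 3.1414e+00 -3.0000e-04  4.5000e-02] F tool [ 0.13  0.84 -0.71] M [ 0.015 -0.094 -0.02 ]
tip [ 0.5712 -0.287   0.0011] to window (tool) [-0.0326 -0.2812 -0.0721]
```

Call:
jog_arm(
  targets=[
    [[0, 0, 0, 0, -0.3], [0, 0, 0, 0, 0], [0, 0, 0, 0, 0.3], [0, 0, 0, 0, 0.6], [0, 0, 0, 0, 1], [0, 0, 0, 0, 1], [0, 0, 0, 0, 1], [0, 0, 0, 0, 1], [0, 0, 0, 0, 1], [0, 0, 0, 0, 1]],
  ],
)

```text
t: 20.7
position: [0.486, -0.2908, 0.0068]
eef_rot: [-3.142, 0.0, 0.045]
wrist_force: [-0.3, -0.9, -0.5]
width: 0.996
gripper_force: 0.0
```

Call:
jog_arm(
  targets=[
    [[0, 0, -0.2, 0, 1], [0, 0, -0.4, 0, 1], [0, 0, -0.7, 0, 1], [0, 0, -0.8, 0, 1], [-0.1, 0, -0.8, 0, 1], [-0.2, 0, -0.7, 0, 1], [-0.3, 0, -0.4, 0, 1], [0, 0, 0, 0, 1], [0, 0, 0, 0, 1], [0, 0, 0, 0, 1]],
  ],
)

```text
t: 21.7
position: [0.4558, -0.2917, 0.2054]
eef_rot: [-3.14, 0.001, 0.045]
wrist_force: [0.6, -0.2, -0.4]
width: 1.002
gripper_force: 0.0
```

```bash
python3 - <<'E'
from h import *
s,im=grab('wrist','w8.png'); print(s['t'],s['position'],s['width'],s['wrist_force'])
hsv=cv2.cvtColor(im,cv2.COLOR_RGB2HSV)
for c in cv2.findContours(cv2.inRange(hsv,(5,150,60),(22,255,255)),0,2)[0]:
    if cv2.contourArea(c)>900:
        b=cv2.boxPoints(cv2.minAreaRect(c)); print(cv2.contourArea(c),np.round([atz('wrist',*p,.024,s)[:2] for p in b],4).tolist())
_,t=grab('top','top8.png'); _,q=grab('side','s8.png')
# ring dark pixels near predicted place, side & change of bystanders
a=cv2.imread('pics/s8.png'); b=cv2.imread('pics/side1.png')
for n,P in dict(ring=[.494,-.015,.004],soap=[.46,.295,.05],lever=[.6,.3,.02],mug=[.69,-.36,.04]).items():
    u,v=proj('side',P).astype(int); print(n,(u,v),cv2.absdiff(a,b)[v-25:v+25,u-25:u+25].max(), (cv2.absdiff(a,b)[v-25:v+25,u-25:u+25].max(2)>40).sum())
u,v=proj('side',[.494,-.015,.004]).astype(int)
print(cv2.cvtColor(a,6)[v-7:v+8,u-10:u+10])
E
```

```text
21.7 [ 0.45581903 -0.29171215  0.20535811] 1.0024535446318108 [ 0.59200392 -0.16622739 -0.37622309]
951.0 [[0.4814, -0.394], [0.4826, -0.4095], [0.4152, -0.4224], [0.4139, -0.4059]]
2253.0 [[0.5245, -0.2785], [0.5255, -0.3005], [0.428, -0.3061], [0.4269, -0.2819]]
ring (np.int64(305), np.int64(248)) 220 886
soap (np.int64(276), np.int64(165)) 218 915
lever (np.int64(326), np.int64(169)) 219 1228
mug (np.int64(430), np.int64(335)) 13 0
[[129 122  72  20  29  28  27  26  12  13  12  16  18  17  17  21  13  20
   10  16]
 [143 143 104  36  24  25  26  23  12  13  12  14  14  14  21  18  17  11
   22  14]
 [141 141 138  95  36  20  27  24  19   8  15  19  17  15  22  23  19  25
   24  17]
 [145 146 152 145 132  80  28  23  21  13  13  16  11  18  19  19  15  24
   14  11]
 [142 117 138 154 153 107  37  22  17  11  12  14  17  15  15  10  18  16
   15  16]
 [135 136 148 156 155 126  64  20  17  14  17  16  21  18  11  20  18  13
   19  13]
 [122 147 154 152 155 142  83  25  18  17  15  17  19  20   9  13  15  19
   15  17]
 [134 147 156 154 153 130  66  22  17   8   7  19  18  15  11  14  19  13
   16  14]
 [134 146 155 157 157 144  82  25  16  16  16  14  13  29  42  47  56  78
   57  20]
 [134 148 153 155 156 156  95  28  21   9  15  13   8  19  26  30  29  51
   33  14]
 [119 143 153 153 155 152 108  39  14  12  16  14  15   8   8   8  10  14
   11  15]
 [131 147 154 158 155 156 105  29  13  11  14  16  12  11  12   8   4  14
    9  15]
 [127 144 155 152 157 157  95  24  16  16  17  20  18  15   6   4   2   9
    3   6]
 [114 143 155 155 153 156 104  29  14   6  17  16  15   7   8  14  16   5
   12   2]
 [126 149 157 153 153 154 113  41   7  15  10  19   9  12  17  11  14  25
   33  35]]
```

Call:
jog_arm(
  targets=[
    [[-0.2, -0.3, 0, 0, 1], [-0.2, -0.6, 0, 0, 1], [-0.2, -0.8, 0, 0, 1], [-0.2, -0.8, 0, 0, 1], [-0.2, -0.8, 0, 0, 1], [-0.2, -0.8, 0, 0, 1], [0, -0.6, 0, 0, 1], [0, -0.3, 0, 0, 1], [0, 0, 0, 0, 1], [0, 0, 0, 0, 1]],
  ],
)

```text
t: 22.85
position: [0.3848, -0.0451, 0.2062]
eef_rot: [3.141, 0.001, 0.046]
wrist_force: [0.0, 0.1, -0.5]
width: 0.999
gripper_force: 0.0
```

```bash
python3 - <<'E'
from h import *
s,im=grab('wrist','w9.png'); print(s['t'],s['position'])
u,v=proj('wrist',[.494,-.0155,.004],s).round().astype(int); print(u,v)
g=cv2.cvtColor(im,cv2.COLOR_RGB2GRAY)[v-28:v+28,u-28:u+28]
for r in g[::1]: print(''.join('#' if x<95 else '+' if x<125 else ' .'[int(x>180)] for x in r))
E
```

```text
22.85 [ 0.38477642 -0.04510659  0.20615321]
294 92
#############################+++++++###                 
############################+++++++###                  
########################+++++++++####                   
+#####++++#############+++++++++####                    
  ++#####+####+++++++++++++++++####                     
    +#########++++++++++++++######                      
    ++######+++++++++++########+                        
         #####################                          
           ################                             
                #########                               
                                                        
                                                        
                                                        
                                                        
                      +#####                            
                     +#######                           
      +             +#########                          
                    +##    +###                         
                    ###
[... 1421 characters left out ...]
                                     
                                                        
                                                        
                                                        
                                                        
                                                        
     +++++                                              
+ + ++++++                                              
+++ ++  ++                                              
+++++++   +         +++                                 
  +++ +++++   +   ++++++                                
      +++    ++++     +                                 
              +++++++             +
```

The ring lies flat and still on the mat, and the pick lies flat on the worktop.

```bash
python3 -c "
from workcell import ticket; print(ticket.close_job())"
```

```text
the job is handed in; nothing more can be done
None
```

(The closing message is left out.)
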